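# Put the T-tool away and index the wheel under the bearing press

### The arm

A 7-joint arm with a two-finger parallel gripper is mounted at the origin on the work surface. World frame = base frame: x ahead of the robot, y to its left, z up, the work surface at z = 0. Lengths are in m, angles in degrees, forces in N, time in s.
With the tool pointing down it reaches from about 0.425 to 0.875 m from the base axis. Payload 8.4 kg.
Tool frame: the origin (TCP) lies on the centre line of the jaws, within the pads' length; the fingertips stand finger_overhang ahead of it and the grasp point (between the pads) lies 2 mm behind it (finger_overhang is the distance from the TCP to the fingertips, in m); z points along the fingers, y is the line along which they close (so a half turn about z gives the same grasp; the last joint's range is limited). The gripper opens to 85 mm and grips with 20 to 120 N. Pads are 22 mm wide; open, the fingers measure 114 mm over their backs; the gripper's body (76 mm by 85 mm) begins 54 mm behind the grasp point. The pads swing forward as they close: fully open they stand 13 mm farther back than shut.
Start: joints at [-70.084, 19.091, 2.286, 83.961, -0.768, 76.965, -3.352], TCP at [0.281, 0.586, 0.248] pointing down, gripper open.
Joint ranges: [-147.57, 147.57], [-21.85, 119.76], [-74.77, 79.35], [14.55, 137.4], [-85.83, 265.84], [4.83, 119.75], [-152.11, 152.11]. Speed limits (degrees/s): [127.2, 127.2, 159.86, 159.86, 180, 180, 180].

### API

Orientations are given as [roll, pitch, yaw] about the fixed x, y, z axes, in that order (R = Rz(yaw) Ry(pitch) Rx(roll)).
In Python, from workcell import * gives the robot as it stands.
- The arm moves only by the tool servo_tool, never from a script. Its argument "targets" is a list of rows, each a list of 7 numbers: the shift along the tool's x, y, z normalised to -1 to 1, where 1 is 20 mm, then the turn, a rotation vector about the tool's x, y, z normalised to -1 to 1, where 1 is 45 degrees, then the closure, from 0 (fully open) to 1 (shut). A call has 1 to 12 rows; each row shifts and turns the commanded pose from where the row before left it, along the tool's axes as they then stand; what a row does not reach is not made up. A row lasts 1/12 s, in which the tool goes at most 41.7 mm and 7.16 degrees, less where a joint would pass 70% of its speed; a pose out of reach is approached as far as the arm can. A call with a number of a shift or a turn outside -1 to 1 is refused whole. A call with a gripper value outside its range is refused whole. The fingers move at their own pace and stop on an object; the grip force is fixed at half the most. Time passes only in rows, so rows that do not move let the fingers close. It gives the time, the measured TCP pose, the force, the opening and the grip force at its end, in the units of the state.
- get_state(): the state, without advancing time (a new reading comes with each control period).
- read_camera(name): name is "scene" or "side" or "wrist"; returns (picture, depth): 420x560x3 uint8, red, green, blue; 420x560 float32, m along the optical axis (not along the pixel's ray), 0 where there is no reading.
- camera_model(name): a dict with "mtx" (3x3 intrinsics, pixels), "T" (4x4, takes a point from camera to world coordinates). Camera axes: x right, y up, looking along -z (the intrinsics and any distortion apply to the point x, -y, -z); pixel columns grow to the right and rows downward; lengths in m; the calibration is good to about 2 mm. A picture is of the moment at which its call begins: read the wrist's pose just before it. camera_model takes no time and is no camera call; for the wrist camera it gives the pose at the moment of the call.
- job_done(): hands the job in; it is judged then, once.
The state is a dict: "time": time; "joint_positions": joint angles; "dq": joint speeds; "effort": joint torques, N m; "tool_pos": TCP position; "orientation": TCP orientation; "force": force on the tool from outside, world axes, zero at the start; "moment": the same for the moment, N m; "opening": finger opening in m; "gripper_force": force on a finger pad.
Only numpy, scipy, OpenCV 4.12 (cv2) and the standard library are available. Lean on these libraries where they do the work, as an engineer would, in place of code of your own. Each camera call takes 0.05 s, during which the arm holds its last target. There are 200 camera calls.

### The job

The wheel in the carrier is ready for the hand press, but the black T-tool has been left lying on the press slide. Put the T-tool back in its own slot in the tool tray, the one whose painted silhouette matches it in shape and size, lying fully down in the recess; then push the wheel carrier along the slide until it sits in its click stop with the wheel under the ram. Leave the other tools and parts where they are.

Things in the scene. Friction and masses are not known exactly. Their poses are not given: they have to be found in the camera images.
- t_tool: Black steel skate T-tool, 0.15-0.3 kg, lying flat: 14 mm round bar, 20 mm round sockets on the last 22 mm of its 3 ends, on which it rests. Origin: underside plane, below the stem axis (10 mm up) at the best grip; bare stem 31 mm either way. x: along the stem to its foot end at +53 mm; 100 mm crossbar along y at x = -42 mm; z up. Mass centre x about -18 mm.
- t_tool_foot (a point): Foot end of the T-tool's stem, on the underside plane, at x = +53 mm of t_tool.
- slot_t (a point): The T-tool's own slot: T-shaped recess 12 mm deep with 3 mm play all round and a pale T silhouette painted on its floor, in one of three plywood inserts (130 x 126 mm, in a row in the tray, in any order), each with a small picture label. Point: on the recess floor, 10 mm above the counter, where t_tool's origin comes when home; axes as the tool's then. Insert top 12 mm above it.
- slot_t_foot (a point): On the same recess floor, 53 mm along x from slot_t, where the tool's foot end comes. A finger channel 42 mm wide (x -21 to +21 mm of slot_t), as deep as the recess, runs along y across the whole insert under the stem; the neighbouring inserts have the same channel in line, so fingers can reach under and open freely there.
- slot_small (a point): A like slot in another insert, for a smaller T-tool (70 mm crossbar) that is out: this T-tool does not fit it. Point on its floor; axes as for slot_t.
- press: Red hand press and its steel slideway, one fixed unit. Origin on the counter below the ram axis. Slideway: flat bed along y from -100 to +440 mm, 110 mm wide about x = 0, top 30 mm above the counter; the T-tool lies on it between ram and carrier. Ram nose ends 118 mm above the counter; the head above it is 60 mm wide along y, from 185 mm up. Column on the +x side, lever up on the -y side.
- carrier (a joint): Travel (m) of the aluminium wheel carrier on the slide, along the press's -y. Starts at 0 to 0.03. At 0.280 the wheel (dark blue, 65 mm across, lying in the carrier's nest, held) is under the ram and a spring plunger drops into the click stop: it draws the carrier in from about 4 mm either side, 9 N pushes it out. Stops dead at 0.310. Elsewhere about 2 N of friction; it stays where left.
- carrier_knob (a point): Centre of the black ball knob, 32 mm across, on a 16 mm post at the carrier's rear end, on the slide's centreline 120 mm behind the wheel axis (to the press's +y). 105 mm above the counter, 61 mm above the carrier's plate: room to grip it from above or push it.
- wrench: Bystander: flat steel double-ended wrench, 110 mm long, lying in the third insert of the tray. Origin under its middle.
- bearing_rod: Bystander: six steel bearings stacked on an upright steel rod on a round foot, 68 mm across and 134 mm high. Origin under the foot.
- spare_wheel: Bystander: dark blue wheel lying flat, 65 mm across, 48 mm high. Origin under its middle.
- spacer: Bystander: grey nylon spacer tube standing upright, 32 mm across, 60 mm high. Origin under its middle.
Things that resemble listed ones, but are neither listed nor needed, are in the scene too. Of the things that look like the t_tool, the largest one is meant.

How it is judged:
By the outcome, as a careful person would: the job done as asked, in the order asked, and still so for the second after the job is handed in, with the robot touching nothing.
It also fails if it takes over 58 s, if anything falls off the work surface, if the arm or the gripper's body presses on something with over 40 N, if the wrist force passes 120 N, or if a joint passes its speed limit or range.

## Working session

There is one attempt and no reset: what is moved stays moved. The work goes in short steps, Python scripts to look and compute and a tool call to move; the robot and the scene stay as the last step left them, time stands still between calls to the robot, and variables do not carry over. Pictures are saved under pics/ and viewed, at most 10 in all, crops included, and the job is handed in when it is done.

Besides the shell and the picture viewer there is one more tool, called after ">>>" as name(argument=value, ...) on one line, values as JSON. servo_tool: Moves the arm, as the interface text tells. Its arguments: {"type":"object","properties":{"targets":{"type":"array","items":{"type":"array","items":{"type":"number"}}}},"required":["targets"]}

```bash
mkdir -p pics; python3 - <<'E'
from workcell import *
import cv2,numpy as np
s=get_state();print(s)
for n in ("scene","side"):
    p,d=read_camera(n);np.savez("pics/"+n+"0.npz",p=p,d=d,**camera_model(n))
    cv2.imwrite("pics/%s0.png"%n,p[:,:,::-1]);m=camera_model(n);print(n,m)
E
```

```text
{'time': 0.0, 'joint_positions': array([-70.08424714,  19.13214565,   2.28423735,  84.01302588,
        -0.76773405,  76.96509206,  -3.35116354]), 'dq': array([-0.11712282,  0.00458768, -0.0886894 , -0.00990735, -0.066414  ,
       -0.05428286,  0.04325711]), 'effort': array([-7.51148877e-05, -6.58567643e+01,  1.36536911e+00, -4.05542493e+01,
        1.67248846e-02,  1.30496087e-02,  1.71483367e-05]), 'tool_pos': array([0.28068137, 0.5857845 , 0.24739999]), 'orientation': array([-1.79905185e+02,  6.36819585e-03,  1.54400489e+02]), 'force': array([-0.07059677,  0.12926322,  0.65029096]), 'moment': array([-0.01527398, -0.00687517,  0.02198098]), 'gripper_force': 0.0, 'opening': 0.08503286467318981}
scene {'mtx': array([[381.48097254,   0.        , 281.58964937],
       [  0.        , 381.48097254, 203.85742352],
       [  0.        ,   0.        ,   1.        ]]), 'T': array([[ 0.66254436, -0.5817405 ,  0.47181878,  1.11620388],
       [ 0.74883178,  0.52866536, -0.39970478, -0.42886195],
       [-0.01690978,  0.61813504,  0.78589002,  0.93011209],
       [ 0.        ,  0.        ,  0.        ,  1.        ]])}
side {'mtx': array([[503.65857076,   0.        , 283.20308052],
       [  0.        , 503.65857076, 202.45568072],
       [  0.        ,   0.        ,   1.        ]]), 'T': array([[ 0.90775144,  0.29156924, -0.30162011,  0.17349029],
       [-0.41945366,  0.61921169, -0.66380382, -0.97897161],
       [-0.00677808,  0.72908454,  0.68439009,  1.10295033],
       [ 0.        ,  0.        ,  0.        ,  1.        ]])}
```

```bash
ls -la; cat > /dev/null
```

```text
total 12
drwxr-xr-x  3 agent agent 4096 Nov 29 23:05 .
drwxr-xr-x 23 root  root  4096 Nov 29 23:05 ..
drwxr-xr-x  2 agent agent 4096 Nov 29 23:05 pics
```

View pics/scene0.png

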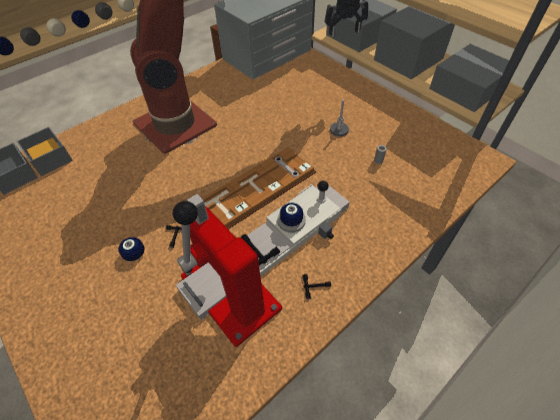

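View pics/side0.png

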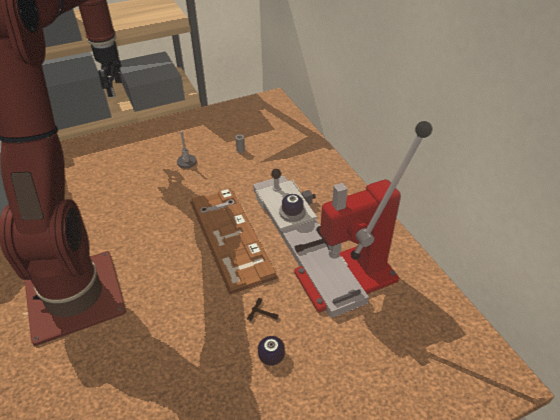

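The side picture shows the black T-tool on the slide at (310,245). The other T-tools lie on the counter at side (262,310) and scene (315,287). The T slots are at side (228,238) and (240,268), and the wrench is at (218,206). Next I'll compare the tool and the slots in one enlarged crop, with metric coordinates.

```bash
cat > h.py <<'E'
import numpy as np,cv2
class V:
    def __init__(s,f):
        z=np.load(f) if isinstance(f,str) else f
        s.p,s.d,s.K,s.T=z['p'],z['d'],z['mtx'],z['T']
    def ray(s,u,v):
        r=np.stack([(np.asarray(u)-s.K[0,2])/s.K[0,0],-(np.asarray(v)-s.K[1,2])/s.K[1,1],-np.ones(np.shape(u))],-1)
        return r@s.T[:3,:3].T
    def plane(s,u,v,z):
        r=s.ray(u,v);return s.T[:3,3]+r*((z-s.T[2,3])/r[...,2])[...,None]
    def cloud(s):
        v,u=np.mgrid[:s.d.shape[0],:s.d.shape[1]]
        return s.T[:3,3]+s.ray(u,v)*s.d[...,None]
    def proj(s,P):
        q=(np.asarray(P)-s.T[:3,3])@s.T[:3,:3];q=q*[1,-1,-1];q=q@s.K.T;return q[...,:2]/q[...,2:]
    def top(s,x0,x1,y0,y1,z,k=1500): # ortho view: rows = -x, cols = -y
        xs=np.arange(x1,x0,-1/k);ys=np.arange(y1,y0,-1/k)
        X,Y=np.meshgrid(xs,ys,indexing='ij');m=s.proj(np.stack([X,Y,X*0+z],-1)).astype(np.float32)
        return cv2.remap(s.p,m,None,cv2.INTER_LINEAR)
E
python3 - <<'E'
from h import *
a=V('pics/side0.npz');C=a.cloud();b=V('pics/scene0.npz')
for n,(u,v) in dict(traytl=(193,198),traybl=(232,288),traybr=(275,278),tt=(320,242),foot=(298,249),bedend=(350,305),bedtop=(258,185),knob=(276,174),wheel=(292,200),wr=(218,206)).items(): print(n,C[v,u].round(3))
S=a.p[150:330,180:400];cv2.imwrite('pics/c1.png',cv2.resize(S,(792,594*180*220//(180*220)),interpolation=3)[:,:,::-1])
E
```

```text
traytl [0.399 0.209 0.023]
traybl [ 0.389 -0.17   0.016]
traybr [ 0.51  -0.179  0.004]
tt [ 0.665 -0.146  0.046]
foot [ 0.598 -0.142  0.044]
bedend [ 0.642 -0.356  0.026]
bedtop [0.606 0.167 0.034]
knob [0.642 0.104 0.115]
wheel [ 0.641 -0.011  0.104]
wr [0.461 0.149 0.015]
```

View pics/c1.png

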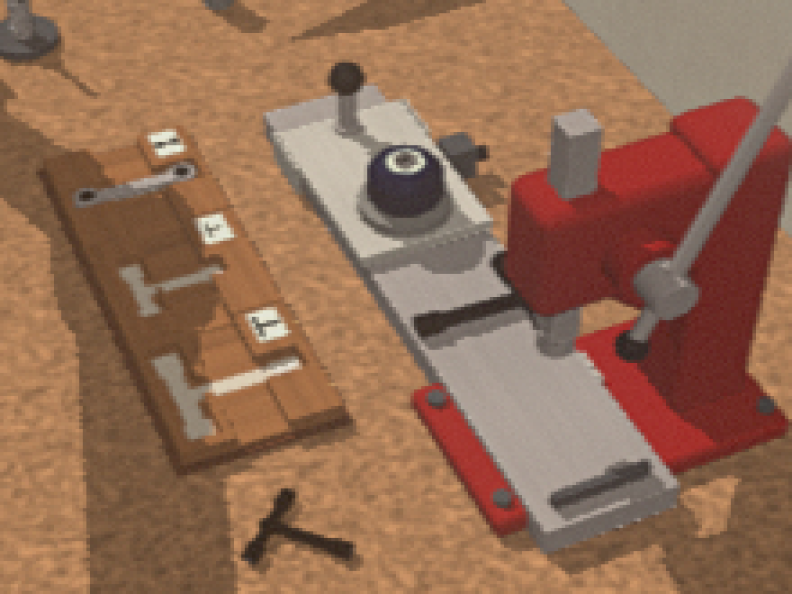

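The slot nearest the press front, at crop (230,385), has the largest silhouette and a large-T label, so it is slot_t. The middle one at (170,285) is the small slot. The tool on the slide at crop (470,310) is the largest T, with its foot toward the robot. Next I'll get metric estimates.

```bash
python3 - <<'E'
from h import *
import workcell
print([n for n in dir(workcell) if n[0]!='_']); 
try: print(workcell.finger_overhang)
except Exception as e: print(e)
for n in('side','scene'):
    a=V('pics/%s0.npz'%n);C=a.cloud();hsv=cv2.cvtColor(a.p,cv2.COLOR_RGB2HSV);X,Y,Z=C[...,0],C[...,1],C[...,2]
    def comp(m,z,name):
        v,u=np.nonzero(m)
        if len(u)<10: print(name,'few');return
        P=a.plane(u,v,z)[:,:2];r=cv2.minAreaRect((P*1000).astype(np.float32))
        print(n,name,len(u),'mean',P.mean(0).round(4),'min',P.min(0).round(3),'max',P.max(0).round(3),'rect',np.round(r[0],1),np.round(r[1],1),round(r[2],1))
    dark=hsv[...,2]<75
    comp(dark&(X>.57)&(X<.72)&(Y>-.22)&(Y<-.09)&(Z>.03)&(Z<.065),.040,'tool')
    pale=(hsv[...,1]<70)&(hsv[...,2]>90)
    comp(pale&(X>.38)&(X<.52)&(Y>-.18)&(Y<-.055)&(Z<.019),.010,'slot?')
    comp(pale&(X>.38)&(X<.475)&(Y>-.055)&(Y<.07)&(Z<.019),.010,'small?')
    k=dark&(Z>.085)&(Z<.14)&(X>.6)&(X<.69)&(Y>.06)&(Y<.16); comp(k,.105,'knob')
    pl=(abs(Z-.044)<.004)&(X>.55)&(X<.75)&(Y<.2)&(Y>-.1); comp(pl,.044,'plate')
    bd=(abs(Z-.03)<.005)&(hsv[...,1]<60)&(X>.55)&(X<.75)&(Y<.25)&(Y>-.45); comp(bd,.030,'bed')
    hd=(Z>.19)&(hsv[...,1]>150)&(hsv[...,0]<8)&(X>.55)&(Y<-.1); P=C[hd]; print('head',P.min(0).round(3),P.max(0).round(3))
    ram=(hsv[...,1]<60)&(Z>.19)&(Z<.33)&(X>.58)&(X<.7)&(Y<-.15)&(Y>-.35); P=C[ram]; print('ram',np.percentile(P,[5,95],axis=0).round(3))
E
```

```text
['PlanningError', 'camera_model', 'finger_overhang', 'get_state', 'job_done', 'read_camera']
0.017
side tool 176 mean [ 0.6435 -0.1337] min [ 0.593 -0.16 ] max [ 0.695 -0.087] rect [ 643.4 -116.7] [74.1 93.6] 80.6
side slot? 245 mean [ 0.431  -0.1041] min [ 0.398 -0.149] max [ 0.508 -0.049] rect [453.1 -99.6] [116.3  91.8] 4.4
side small? 102 mean [0.4315 0.0217] min [ 0.406 -0.058] max [0.475 0.055] rect [441.5  -3.2] [112.8  63.8] 86.6
side knob 67 mean [0.6476 0.118 ] min [0.634 0.096] max [0.661 0.139] rect [648.1 117.1] [43.4 24.7] 66.1
side plate 1019 mean [0.6457 0.0497] min [ 0.583 -0.101] max [0.739 0.137] rect [660.7  17.8] [155.8 237.4] 0.0
side bed 3203 mean [ 0.6391 -0.1923] min [ 0.57 -0.36] max [0.741 0.183] rect [655.6 -89.2] [542.  160.8] 88.0
head [ 0.608 -0.318  0.19 ] [ 0.793 -0.226  0.305]
ram [[ 0.632 -0.341  0.205]
 [ 0.696 -0.255  0.325]]
scene tool 260 mean [ 0.6639 -0.1259] min [ 0.59  -0.154] max [ 0.702 -0.087] rect [ 649.  -113.6] [ 65.9 109.8] 80.4
scene slot? 165 mean [ 0.438  -0.1003] min [ 0.399 -0.136] max [ 0.497 -0.057] rect [448.8 -97.7] [79.3 97.7] 88.2
scene small? 76 mean [0.4325 0.0227] min [ 0.403 -0.054] max [0.474 0.057] rect [415.4   3.9] [104.7  65. ] 50.0
scene knob 88 mean [0.6503 0.1206] min [0.633 0.104] max [0.667 0.138] rect [650.7 120.2] [25.7 38.1] 45.1
scene plate 1525 mean [0.6609 0.0573] min [ 0.585 -0.099] max [0.742 0.141] rect [662.8  21.1] [238.7 157.4] 89.6
scene bed 2694 mean [ 0.6524 -0.1662] min [ 0.58  -0.353] max [0.75  0.186] rect [665.7 -83.8] [540.3 156.6] 87.4
head [ 0.623 -0.429  0.19 ] [ 1.116 -0.222  0.93 ]
ram [[ 0.656 -0.337  0.233]
 [ 0.696 -0.245  0.324]]
```

>>> servo_tool(targets=[[0,0,0,0,0,-0.142,0.6],[0,0,0,0,0,-0.142,0.6],[0,0,0,0,0,-0.142,0.6],[0,0,0,0,0,-0.142,0.6],[-0.5,-1,0,0,0,0,0.6],[-0.5,-1,0,0,0,0,0.6],[-0.5,-1,0,0,0,0,0.6],[-0.5,-1,0,0,0,0,0.6],[-0.5,-1,0,0,0,0,0.6],[-0.5,-1,0,0,0,0,0.6],[-0.5,-1,0,0,0,0,0.6],[-0.5,-1,0,0,0,0,0.6]])

```text
time: 1.1
tool_pos: [0.361, 0.4249, 0.2479]
orientation: [-180.0, -0.0, 180.0]
force: [0.8, 0.4, 0.5]
opening: 0.034
gripper_force: 0.0
```

>>> servo_tool(targets=[[-0.5,-1,0,0,0,0,0.6],[-0.5,-1,0,0,0,0,0.6],[-0.5,-1,0,0,0,0,0.6],[-0.5,-1,0,0,0,0,0.6],[-0.5,-1,0,0,0,0,0.6],[-0.5,-1,0,0,0,0,0.6],[-0.5,-1,0,0,0,0,0.6],[-0.5,-1,0,0,0,0,0.6],[-0.5,-1,0,0,0,0,0.6],[-0.5,-1,0,0,0,0,0.6],[-0.5,-1,0,0,0,0,0.6],[-0.5,-1,0,0,0,0,0.6]])

```text
time: 2.1
tool_pos: [0.4807, 0.1848, 0.2481]
orientation: [-180.0, -0.0, 180.0]
force: [-0.4, 0.4, 0.4]
opening: 0.0341
gripper_force: 0.0
```

>>> servo_tool(targets=[[-0.5,-1,0,0,0,0,0.6],[-0.5,-1,0,0,0,0,0.6],[-0.5,-1,0,0,0,0,0.6],[-0.5,-1,0,0,0,0,0.6],[-0.5,-1,0,0,0,0,0.6],[-0.5,-1,0,0,0,0,0.6],[-0.5,-1,0,0,0,0,0.6],[-0.5,-1,0,0,0,0,0.6],[-0.5,-1,0,0,0,0,0.6],[-0.5,-1,0,0,0,0,0.6],[-0.5,-1,0,0,0,0,0.6],[-0.5,-1,0,0,0,0,0.6]])

```text
time: 3.1
tool_pos: [0.6005, -0.055, 0.248]
orientation: [-180.0, -0.0, 180.0]
force: [0.3, 0.5, -0.8]
opening: 0.0344
gripper_force: 0.0
```

```bash
cat > snap.py <<'E'
import sys,cv2,numpy as np
from workcell import *
n,f=sys.argv[1:3]
s=get_state();m=camera_model(n);p,d=read_camera(n)
np.savez('pics/%s.npz'%f,p=p,d=d,**m);cv2.imwrite('pics/%s.png'%f,p[:,:,::-1])
print(s['time'],s['tool_pos'].round(4),s['orientation'].round(2),s['force'].round(1),s['opening']);print(m['T'].round(3))
E
python3 snap.py wrist w1
```

```text
3.1 [ 0.6005 -0.055   0.248 ] [-1.8000e+02 -4.0000e-02  1.7997e+02] [ 0.3  0.5 -0.8] 0.03438745321322763
[[ 0.    -0.95  -0.313  0.519]
 [ 1.     0.     0.    -0.054]
 [-0.    -0.313  0.95   0.374]
 [ 0.     0.     0.     1.   ]]
```

View pics/w1.png

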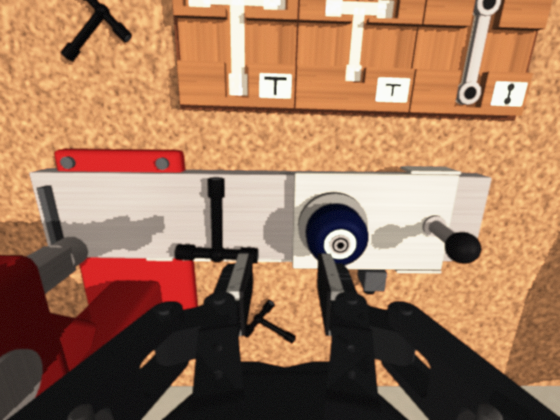

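The wrist view shows the T-tool stem from (217,180) to (217,252), with the crossbar ends at (178,251) and (256,255). The slot_t stem runs from (237,5) to (237,95), the knob is at (461,247), and the carrier's front edge is at column 294.

```bash
python3 - <<'E'
from h import *
a=V('pics/w1.npz');hsv=cv2.cvtColor(a.p,cv2.COLOR_RGB2HSV)
def edges(mask,rows,c0,c1):
    o=[]
    for v in rows:
        u=np.nonzero(mask[v,c0:c1])[0]
        if len(u): o.append(((u.min()+u.max())/2+c0,v,u.max()-u.min()+1))
    return np.array(o)
dark=hsv[...,2]<60
e=edges(dark,range(198,243,3),200,234);P=a.plane(e[:,0],e[:,1],.040);k=np.polyfit(P[:,0],P[:,1],1)
print('stem width px',e[:,2],'dy/dx',k[0],'deg',np.degrees(np.arctan(k[0])))
c=np.nonzero(dark[165:200,217])[0]+165; print('foot row',c.min(),a.plane(217,c.min(),.040),a.plane(217,c.min(),.05))
for u in(200,205,229,234):
    c=np.nonzero(dark[235:265,u])[0]+235;print('bar',u,c.min(),c.max(),a.plane(u,(c.min()+c.max())/2,.04))
L=np.nonzero(dark[252,165:200])[0]+165;R=np.nonzero(dark[255,235:275])[0]+235
print('bar ends',a.plane(L.min(),252,.04),a.plane(R.max(),255,.04)); print('stem y at x=.645',np.polyval(k,.645))
wh=(hsv[...,1]<70)&(hsv[...,2]>170)
e=edges(wh,range(16,90,4),220,256);P=a.plane(e[:,0],e[:,1],.010);k=np.polyfit(P[:,0],P[:,1],1);print('slot w',e[:,2],'deg',np.degrees(np.arctan(k[0])),'y at .453',np.polyval(k,.453))
c=np.nonzero(wh[60:110,237])[0]+60;print('slot foot',a.plane(237,c.max()+.5,.010))
c=np.nonzero(wh[0:20,215])[0];print('slot bar lower edge',c,a.plane(215,c.max()+.5,.010))
l=[np.nonzero(wh[3,180:300])[0]+180];print('slot bar ends',a.plane(l[0].min(),3,.01),a.plane(l[0].max(),3,.01))
print('carrier front y',a.plane(294.5,215,.044),'bed edges',a.plane(np.array([120,250,120,480]),np.array([172.,172,262,262]),.03))
C=a.cloud();print('tool z',C[215,217],'slot z',C[60,237],'insert',C[60,200],'knob',C[247,461])
E
```

```text
stem width px [11. 10. 11. 11. 11. 11. 11. 10. 10. 10. 10. 10. 10. 10. 10.] dy/dx -0.052740478480472176 deg -3.0190097160895943
foot row 178 [ 0.59236578 -0.13125793  0.04      ] [ 0.59016552 -0.1289553   0.05      ]
bar 200 248 256 [ 0.68530394 -0.15880315  0.04      ]
bar 205 248 257 [ 0.68598709 -0.15269493  0.04      ]
bar 229 250 264 [ 0.69216608 -0.12344602  0.04      ]
bar 234 250 258 [ 0.68804448 -0.11702645  0.04      ]
bar ends [ 0.68529814 -0.18962898  0.04      ] [ 0.68942063 -0.08987998  0.04      ]
stem y at x=.645 -0.13584242788758977
slot w [13. 14. 13. 13. 13. 13. 13. 13. 13. 14. 14. 14. 14. 13. 12. 18. 18. 18.
 18.] deg -2.168146815320663 y at .453 -0.1059510729329252
slot foot [ 0.50225194 -0.10857159  0.01      ]
slot bar lower edge [0 1 2 3] [ 0.41332708 -0.12710369  0.01      ]
slot bar ends [ 0.41287041 -0.15421253  0.01      ] [ 0.41290028 -0.05504432  0.01      ]
carrier front y [ 0.63553984 -0.04291166  0.044     ] bed edges [[ 0.58743426 -0.24583634  0.03      ]
 [ 0.58746918 -0.09469143  0.03      ]
 [ 0.70447138 -0.26597268  0.03      ]
 [ 0.70455569  0.19648697  0.03      ]]
tool z [ 0.6348277  -0.13298622  0.04596135] slot z [ 0.46681353 -0.10672572  0.01049483] insert [ 0.46693308 -0.14713946  0.01140916] knob [0.64144023 0.11147399 0.11769357]
```

>>> servo_tool(targets=[[-0.44,-0.81,0,0,0,0,0.6],[-0.44,-0.81,0,0,0,0,0.6],[-0.44,-0.81,0,0,0,0,0.6],[-0.44,-0.81,0,0,0,0,0.6],[-0.45,-0.81,0,0,0,0,0.6],[0,0,1,0,0,0.062,0.6],[0,0,1,0,0,0,0.6],[0,0,1,0,0,0,0.6],[0,0,1,0,0,0,0.6],[0,0,1,0,0,0,0.6],[0,0,1,0,0,0,0.6],[0,0,0,0,0,0,0.6]])

```text
time: 4.15
tool_pos: [0.642, -0.1342, 0.1237]
orientation: [180.0, -0.4, 177.2]
force: [-2.1, 0.6, -1.4]
opening: 0.0343
gripper_force: 0.0
```

```bash
python3 snap.py wrist w2
```

```text
4.15 [ 0.642  -0.1342  0.1237] [179.98  -0.39 177.19] [-2.1  0.6 -1.4] 0.03426019742781334
[[ 0.049 -0.951 -0.306  0.561]
 [ 0.999  0.047  0.015 -0.13 ]
 [ 0.    -0.307  0.952  0.25 ]
 [ 0.     0.     0.     1.   ]]
```

View pics/w2.png

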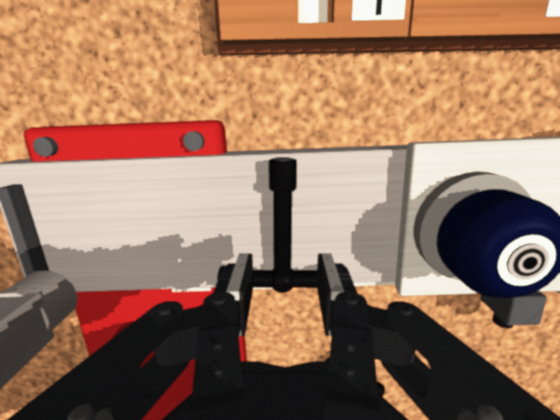

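The fingers straddle the stem at column 283, between the fingers at 240 and 330, and the carrier is clear. Descending now.

>>> servo_tool(targets=[[-0.15,-0.05,0.6,0,0,0,0.6],[0,0,0.8,0,0,0,0.6],[0,0,0.8,0,0,0,0.6],[0,0,0.6,0,0,0,0.6],[0,0,0.5,0,0,0,0.6],[0,0,0.3,0,0,0,0.6],[0,0,0,0,0,0,0.6],[0,0,0,0,0,0,0.6]])

```text
time: 4.87
tool_pos: [0.6477, -0.1364, 0.0566]
orientation: [-180.0, 0.0, 177.2]
force: [-0.1, -0.5, 0.5]
opening: 0.0341
gripper_force: 0.0
```

>>> servo_tool(targets=[[0.13,0,0.16,0,0,0,0.6],[0,0,0.16,0,0,0,0.6],[0,0,0,0,0,0,0.6],[0,0,0,0,0,0,0.8],[0,0,0,0,0,0,1],[0,0,0,0,0,0,1],[0,0,0,0,0,0,1],[0,0,0,0,0,0,1],[0,0,0,0,0,0,1],[0,0,0,0,0,0,1]])

```text
time: 5.7
tool_pos: [0.6451, -0.1362, 0.0503]
orientation: [180.0, 0.0, 177.2]
force: [-2.1, -0.5, 5.6]
opening: 0.0115
gripper_force: 58.7
```

>>> servo_tool(targets=[[0,0,0,0,0,0,0.7],[0,0,0,0,0,0,0.7],[0,0,0.1,0,0,0,0.7],[0,0,0.1,0,0,0,0.7],[0,0,0,0,0,0,0.7]])

```text
time: 6.12
tool_pos: [0.645, -0.1362, 0.047]
orientation: [180.0, 0.0, 177.2]
force: [-5.7, 1.6, 14.0]
opening: 0.0257
gripper_force: 7.1
```

>>> servo_tool(targets=[[0,0,0,0,0,0,0.8],[0,0,0,0,0,0,0.9],[0,0,0,0,0,0,1],[0,0,0,0,0,0,1],[0,0,0,0,0,0,1],[0,0,0,0,0,0,1]])

```text
time: 6.62
tool_pos: [0.646, -0.1366, 0.0477]
orientation: [-180.0, 0.2, 177.2]
force: [-2.5, 0.3, 14.3]
opening: 0.0118
gripper_force: 60.5
```

>>> servo_tool(targets=[[0,0,-0.3,0,0,0,1],[0,0,-0.7,0,0,0,1],[0,0,-1,0,0,0,1],[0,0,-1,0,0,0,1],[0,0,-1,0,0,0,1],[0,0,-1,0,0,0,1],[0,0,-1,0,0,0,1],[0,0,0,0,0,0,1]])

```text
time: 7.28
tool_pos: [0.6466, -0.1368, 0.1708]
orientation: [-180.0, 0.3, 177.2]
force: [0.9, -0.4, -0.9]
opening: 0.0117
gripper_force: 58.5
```

>>> servo_tool(targets=[[0.99,0.1,0,0,0,0,1],[0.99,0.1,0,0,0,0,1],[0.99,0.1,0,0,0,0,1],[0.99,0.1,0,0,0,0,1],[0.99,0.1,0,0,0,0,1],[0.99,0.1,0,0,0,0,1],[0.99,0.1,0,0,0,0,1],[0.99,0.1,0,0,0,0,1],[0.99,0.1,0,0,0,0,1],[0.99,0.1,0,0,0,0,1],[0,0,0,0,0,0,1]])

```text
time: 8.2
tool_pos: [0.4445, -0.1061, 0.1652]
orientation: [179.9, -0.2, 177.1]
force: [0.5, -0.4, -1.8]
opening: 0.0114
gripper_force: 58.7
```

>>> servo_tool(targets=[[0,0,0,0,0,0.148,1],[0,0,0,0,0,0.148,1],[0,0,0,0,0,0.148,1],[0,0,0,0,0,0.148,1],[0,0,0,0,0,0.148,1],[0,0,0,0,0,0.148,1],[0,0,0,0,0,0.148,1],[0,0,0,0,0,0.148,1],[0,0,0,0,0,0.148,1],[0,0,0,0,0,0.148,1],[0,0,0,0,0,0.148,1],[0,0,0,0,0,0.148,1]])

```text
time: 9.2
tool_pos: [0.4482, -0.1064, 0.1657]
orientation: [-180.0, 0.0, 96.9]
force: [-0.7, -0.5, -1.7]
opening: 0.0117
gripper_force: 58.6
```

>>> servo_tool(targets=[[0,0,0,0,0,0.148,1],[0,0,0,0,0,0.148,1],[0,0,0,0,0,0.148,1],[0,0,0,0,0,0.148,1],[0,0,0,0,0,0.148,1],[0,0,0,0,0,0.148,1],[0,0,0,0,0,0.148,1],[0,0,0,0,0,0.148,1],[0,0,0,0,0,0.148,1],[0,0,0,0,0,0.148,1],[0,0,0,0,0,0.148,1],[0,0,0,0,0,0.148,1]])

```text
time: 10.2
tool_pos: [0.4482, -0.1064, 0.1657]
orientation: [-180.0, 0.0, 17.0]
force: [0.5, -0.4, -2.2]
opening: 0.0115
gripper_force: 58.6
```

>>> servo_tool(targets=[[0,0,0,0,0,0.148,1],[0,0,0,0,0,0.148,1],[0,0,0,0,0,0.148,1],[0,0,0,0,0,0,1],[0,0,0,0,0,0,1],[0,0,0,0,0,0,1]])

```text
time: 10.7
tool_pos: [0.4482, -0.1064, 0.1658]
orientation: [180.0, 0.0, -2.4]
force: [0.3, 0.4, -2.4]
opening: 0.0116
gripper_force: 58.6
```

```bash
python3 snap.py wrist w3; python3 snap.py side s3|head -1; python3 snap.py scene c3|head -1
```

```text
10.7 [ 0.4482 -0.1064  0.1658] [ 1.7999e+02  1.0000e-02 -2.4300e+00] [ 0.3  0.4 -2.4] 0.011633740477980685
[[-0.042  0.949  0.314  0.527]
 [-0.999 -0.04  -0.013 -0.109]
 [ 0.    -0.314  0.949  0.292]
 [ 0.     0.     0.     1.   ]]
10.75 [ 0.4481 -0.1064  0.1658] [ 1.80e+02  1.00e-02 -2.46e+00] [ 1.  -0.4 -1.6] 0.011398528843896508
10.8 [ 0.4482 -0.1064  0.1659] [179.99   0.    -2.5 ] [-0.4  0.1 -1.7] 0.01133618960256889
```

View pics/w3.png

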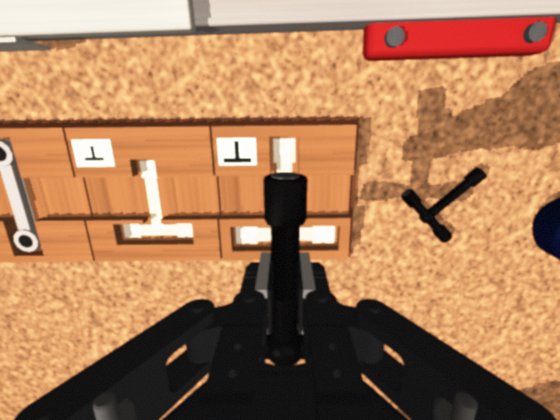

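The tool is in hand at column 285 with its foot end at row ~176. The slot_t silhouette's foot is at (285,138) and its crossbar runs (235–337, 235). Now for the offsets.

```bash
python3 - <<'E'
from h import *
a=V('pics/w3.npz');hsv=cv2.cvtColor(a.p,cv2.COLOR_RGB2HSV)
wh=(hsv[...,1]<80)&(hsv[...,2]>165)
def mid(m,v,c0,c1):
    u=np.nonzero(m[v,c0:c1])[0]+c0;return (u.min()+u.max())/2,u.max()-u.min()+1
pts=[]
for v in range(145,174,4):
    c,w=mid(wh,v,268,305);P=a.plane(c,v,.010);pts.append(P);print(v,c,w,P.round(4))
c=np.nonzero(wh[125:160,285])[0]+125;print('slot foot',c.min(),a.plane(285,c.min()-.5,.010).round(4))
B=[]
for u in list(range(250,266,4))+list(range(308,330,4)):
    c=np.nonzero(wh[215:250,u])[0]+215;P=a.plane(u,(c.min()+c.max())/2,.010);B.append(P);print('bar',u,c.min(),c.max(),P.round(4))
c=np.nonzero(wh[235,225:345])[0]+225;print('ends',a.plane(c.min()-.5,235,.01).round(4),a.plane(c.max()+.5,235,.01).round(4))
B=np.array(B);k=np.polyfit(B[:,1],B[:,0],1);print('bar ang',np.degrees(np.arctan(k[0])),'x at y=-.104',np.polyval(k,-.104))
dk=hsv[...,2]<60;z=.158
for v in(185,190,200,210,218,230,240):
    c,w=mid(dk,v,262,309);print('tool',v,c,w,a.plane(c,v,z).round(4))
c=np.nonzero(dk[165:200,285])[0]+165;print('tool foot',c.min(),a.plane(285,c.min()-.5,z).round(4),a.plane(285,c.min()-.5,z+.01).round(4))
C=a.cloud();print(C[215,285],C[190,285])
E
```

```text
145 284.0 23 [ 0.4961 -0.1073  0.01  ]
149 284.5 22 [ 0.4924 -0.1076  0.01  ]
153 284.5 22 [ 0.4887 -0.1075  0.01  ]
157 284.5 22 [ 0.485  -0.1073  0.01  ]
161 284.0 21 [ 0.4812 -0.1067  0.01  ]
165 284.0 15 [ 0.4775 -0.1065  0.01  ]
169 284.0 15 [ 0.4736 -0.1063  0.01  ]Traceback (most recent call last):
  File "<stdin>", line 8, in <module>
  File "<stdin>", line 5, in mid
    return umr_minimum(a, axis, None, out, keepdims, initial, where)
ValueError: zero-size array to reduction operation minimum which has no identity
```

```bash
python3 - <<'E'
from h import *
a=V('pics/w3.npz');hsv=cv2.cvtColor(a.p,cv2.COLOR_RGB2HSV)
wh=(hsv[...,1]<80)&(hsv[...,2]>165)
c=np.nonzero(wh[125:160,285])[0]+125;print('slot foot',c.min(),a.plane(285,c.min()-.5,.010).round(4))
B=[]
for u in list(range(242,256,3))+list(range(312,332,4)):
    c=np.nonzero(wh[215:250,u])[0]+215
    if len(c)==0: continue
    P=a.plane(u,(c.min()+c.max())/2,.010);B.append(P);print('bar',u,c.min(),c.max(),P.round(4))
c=np.nonzero(wh[235,225:345])[0]+225;print('ends',a.plane(c.min()-.5,235,.01).round(4),a.plane(c.max()+.5,235,.01).round(4))
B=np.array(B);k=np.polyfit(B[:,1],B[:,0],1);print('bar ang',np.degrees(np.arctan(k[0])),'x at y=-.104',np.polyval(k,-.104))
dk=hsv[...,2]<60;z=.158
for v in(185,190,200,210,218,230,240):
    u=np.nonzero(dk[v,262:309])[0]+262;c=(u.min()+u.max())/2;print('tool',v,c,len(u),a.plane(c,v,z).round(4))
c=np.nonzero(dk[165:200,285])[0]+165;print('tool foot',c.min(),a.plane(285,c.min()-.5,z).round(4),a.plane(285,c.min()-.5,z+.01).round(4))
C=a.cloud();print(C[215,285],C[190,285])
E
```

```text
slot foot 138 [ 0.5028 -0.1085  0.01  ]
bar 242 227 243 [ 0.4075 -0.0606  0.01  ]
bar 245 226 243 [ 0.4079 -0.0637  0.01  ]
bar 248 226 243 [ 0.4078 -0.0668  0.01  ]
bar 251 226 243 [ 0.4077 -0.0698  0.01  ]
bar 254 226 243 [ 0.4076 -0.0729  0.01  ]
bar 312 227 241 [ 0.4056 -0.132   0.01  ]
bar 316 226 242 [ 0.4054 -0.1361  0.01  ]
bar 320 226 242 [ 0.4053 -0.1402  0.01  ]
bar 324 226 242 [ 0.4051 -0.1442  0.01  ]
bar 328 226 243 [ 0.4044 -0.1483  0.01  ]
ends [ 0.4078 -0.054   0.01  ] [ 0.4035 -0.1549  0.01  ]
bar ang 1.9967982527716734 x at y=-.104 0.4064087361858937
tool 185 285.0 41 [ 0.4944 -0.108   0.158 ]
tool 190 285.0 41 [ 0.4921 -0.1079  0.158 ]
tool 200 285.0 41 [ 0.4873 -0.1077  0.158 ]
tool 210 285.0 41 [ 0.4823 -0.1075  0.158 ]
tool 218 285.0 41 [ 0.4783 -0.1073  0.158 ]
tool 230 285.0 27 [ 0.4722 -0.107   0.158 ]
tool 240 284.5 26 [ 0.4669 -0.1066  0.158 ]
tool foot 174 [ 0.4998 -0.1082  0.158 ] [ 0.5018 -0.1083  0.168 ]
[ 0.4838934  -0.10751438  0.16938736] [ 0.52735717 -0.1091676   0.29181289]
```

```bash
python3 - <<'E'
from h import *
a=V('pics/w3.npz');hsv=cv2.cvtColor(a.p,cv2.COLOR_RGB2HSV);dk=hsv[...,2]<60
print([(v,int(dk[v,262:309].sum())) for v in list(range(172,184))+list(range(216,232))])
for v in(178,180,221,223,225):print(v,a.plane(285,v,.158)[0].round(4))
for f in('s3','c3'):
    b=V('pics/%s.npz'%f);h2=cv2.cvtColor(b.p,cv2.COLOR_RGB2HSV);C=b.cloud()
    m=(h2[...,2]<70)&(C[...,2]>.14)&(C[...,2]<.175)&(C[...,0]<.52)&(C[...,0]>.39)&(C[...,1]<-.03)&(C[...,1]>-.18)
    P=C[m];print(f,m.sum(),np.percentile(P,[1,99],axis=0).round(4) if m.sum() else '')
E
```

```text
[(172, 0), (173, 0), (174, 23), (175, 33), (176, 37), (177, 30), (178, 31), (179, 40), (180, 41), (181, 42), (182, 41), (183, 41), (216, 43), (217, 42), (218, 41), (219, 39), (220, 38), (221, 37), (222, 35), (223, 35), (224, 31), (225, 29), (226, 27), (227, 27), (228, 27), (229, 26), (230, 27), (231, 27)]
178 0.4977
180 0.4968
221 0.4768
223 0.4758
225 0.4748
s3 267 [[ 0.3945 -0.1562  0.1565]
 [ 0.4951 -0.0621  0.1727]]
c3 195 [[ 0.4018 -0.1524  0.151 ]
 [ 0.5015 -0.085   0.1742]]
```

>>> servo_tool(targets=[[0.15,0,0.8,0,0,-0.01,1],[0,0,1,0,0,0,1],[0,0,1,0,0,0,1],[0,0,1,0,0,0,1],[0,0,0.8,0,0,0,1],[0,0,0.5,0,0,0,1],[0,0,0,0,0,0,1],[0,0,0,0,0,0,1],[0,0,0,0,0,0,1]])

```text
time: 11.6
tool_pos: [0.4518, -0.1066, 0.0648]
orientation: [-180.0, -0.1, -2.2]
force: [0.1, 0.1, -1.1]
opening: 0.0116
gripper_force: 58.6
```

```bash
python3 snap.py wrist w4
```

```text
11.6 [ 0.4518 -0.1066  0.0648] [-1.80e+02 -7.00e-02 -2.19e+00] [ 0.1  0.1 -1.1] 0.011595270620235399
[[-0.038  0.949  0.312  0.531]
 [-0.999 -0.036 -0.012 -0.109]
 [ 0.    -0.313  0.95   0.191]
 [ 0.     0.     0.     1.   ]]
```

View pics/w4.png

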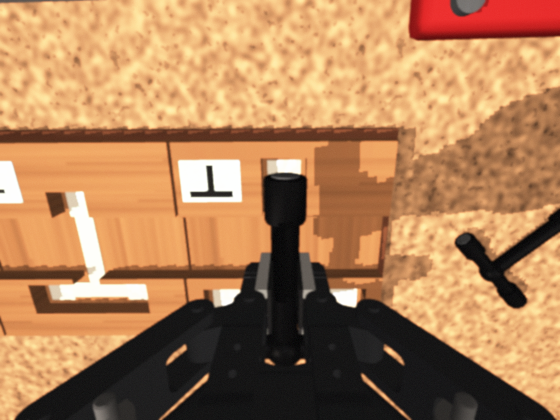

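The tool is now close above its slot: foot end at row ~176, slot foot edge at about (285,160). Measuring both once more.

```bash
python3 - <<'E'
from h import *
a=V('pics/w4.npz');hsv=cv2.cvtColor(a.p,cv2.COLOR_RGB2HSV);dk=hsv[...,2]<60
wh=(hsv[...,1]<80)&(hsv[...,2]>165)
for u in(278,285,292):
    c=np.nonzero(wh[145:178,u])[0]+145;print('white',u,c.min(),c.max(),'foot',a.plane(u,c.min()-.5,.010).round(4))
for v in(163,166,169,172):
    u=np.nonzero(wh[v,255:320])[0]+255;print(v,u.min(),u.max(),a.plane((u.min()+u.max())/2,v,.01).round(4))
z=.0568
print([(v,int(dk[v,262:309].sum())) for v in list(range(172,184))+list(range(216,228))])
for v in(178,180,222):print(v,a.plane(285,v,z).round(4))
u=np.nonzero(dk[200,255:315])[0]+255;print('tool y',a.plane((u.min()+u.max())/2,200,z).round(4))
for u in (215,230,345,352):
    c=np.nonzero(wh[280:315,u])[0]+280
    if len(c):print('bar',u,c.min(),c.max(),a.plane(u,(c.min()+c.max())/2,.01).round(4))
c=np.nonzero(wh[297,195:375])[0]+195;print('ends',a.plane(c.min(),297,.01),a.plane(c.max(),297,.01))
E
```

```text
white 278 159 172 foot [ 0.5031 -0.104   0.01  ]
white 285 160 172 foot [ 0.5024 -0.1082  0.01  ]
white 292 159 172 foot [ 0.5028 -0.1125  0.01  ]
163 267 300 [ 0.5003 -0.1072  0.01  ]
166 267 300 [ 0.4985 -0.1072  0.01  ]
169 267 300 [ 0.4966 -0.1071  0.01  ]
172 268 300 [ 0.4948 -0.1073  0.01  ]
[(172, 0), (173, 0), (174, 19), (175, 31), (176, 33), (177, 20), (178, 25), (179, 31), (180, 42), (181, 42), (182, 42), (183, 42), (216, 39), (217, 39), (218, 39), (219, 39), (220, 38), (221, 37), (222, 35), (223, 34), (224, 31), (225, 28), (226, 27), (227, 27)]
178 [ 0.5013 -0.1081  0.0568]
180 [ 0.5004 -0.1081  0.0568]
222 [ 0.4799 -0.1073  0.0568]
tool y [ 0.4909 -0.1075  0.0568]
bar 215 290 306 [ 0.4067 -0.0552  0.01  ]
bar 230 289 303 [ 0.408 -0.066  0.01 ]
bar 345 289 305 [ 0.4041 -0.1468  0.01  ]
bar 352 289 306 [ 0.4035 -0.1518  0.01  ]
ends [ 0.40756659 -0.05461089  0.01      ] [ 0.40377172 -0.15457899  0.01      ]
```

>>> servo_tool(targets=[[0,-0.02,0.5,0,0,0,1],[0,0,0.4,0,0,0,1],[0,0,0.3,0,0,0,1],[0,0,0.2,0,0,0,1],[0,0,0.15,0,0,0,1],[0,0,0.1,0,0,0,1],[0,0,0,0,0,0,1],[0,0,0,0,0,0,1]])

```text
time: 12.32
tool_pos: [0.4512, -0.1062, 0.031]
orientation: [180.0, 0.0, -2.2]
force: [-0.8, -0.2, -0.6]
opening: 0.0117
gripper_force: 58.6
```

>>> servo_tool(targets=[[0,0,0.08,0,0,0,1],[0,0,0.06,0,0,0,1],[0,0,0,0,0,0,1],[0,0,0,0,0,0,1]])

```text
time: 12.65
tool_pos: [0.4511, -0.1061, 0.0281]
orientation: [180.0, -0.0, -2.2]
force: [0.8, 0.3, -2.1]
opening: 0.0111
gripper_force: 58.6
```

>>> servo_tool(targets=[[0,0,0.04,0,0,0,1],[0,0,0,0,0,0,1],[0,0,0,0,0,0,0.85],[0,0,0,0,0,0,0.7],[0,0,0,0,0,0,0.6],[0,0,0,0,0,0,0.6],[0,0,-0.3,0,0,0,0.6],[0,0,-1,0,0,0,0.6],[0,0,-1,0,0,0,0.6],[0,0,-1,0,0,0,0.6],[0,0,-1,0,0,0,0.6],[0,0,-1,0,0,0,0.6]])

```text
time: 13.65
tool_pos: [0.451, -0.1063, 0.1348]
orientation: [180.0, -0.0, -2.2]
force: [1.9, 0.3, 0.0]
opening: 0.0341
gripper_force: 0.0
```

```bash
python3 snap.py wrist w5; python3 - <<'E'
from h import *
from workcell import *
a=V('pics/w5.npz');C=a.cloud();X,Y,Z=C[...,0],C[...,1],C[...,2];hsv=cv2.cvtColor(a.p,cv2.COLOR_RGB2HSV)
m=(hsv[...,2]<60)&(X>.39)&(X<.52)&(Y>-.17)&(Y<-.04)&(Z<.05)
for n,s in(('foot',X>.485),('stem',(X>.43)&(X<.47)),('barL',(X<.42)&(Y>-.07)),('barR',(X<.42)&(Y<-.14))):
    q=m&s; print(n,q.sum(),np.percentile(C[q],[50,95],axis=0).round(4) if q.any() else '')
m2=(abs(X-.49)<.015)&(abs(Y+.14)<.012); print('insert top',np.median(Z[m2]))
E
```

```text
13.65 [ 0.451  -0.1063  0.1348] [ 1.7999e+02 -1.0000e-02 -2.2200e+00] [1.9 0.3 0. ] 0.03406713888599574
[[-0.038  0.949  0.313  0.53 ]
 [-0.999 -0.037 -0.012 -0.109]
 [ 0.    -0.314  0.95   0.261]
 [ 0.     0.     0.     1.   ]]
foot 640 [[ 0.4932 -0.1059  0.0284]
 [ 0.5017 -0.0646  0.0307]]
stem 656 [[ 0.4506 -0.1057  0.0267]
 [ 0.4682 -0.1003  0.0281]]
barL 248 [[ 0.4156 -0.0603  0.0275]
 [ 0.4187 -0.0548  0.0307]]
barR 235 [[ 0.4119 -0.1483  0.027 ]
 [ 0.4153 -0.1409  0.0307]]
insert top 0.02248299691737285
```

View pics/w5.png

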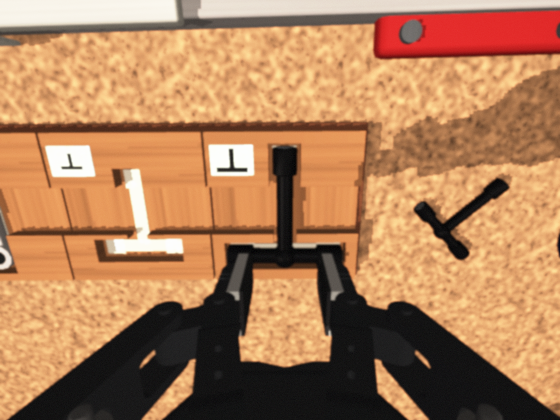

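The T-tool lies fully down in its slot: all three socket tops read about 30 mm high, so it rests on the 10 mm floor. Next, the knob, slide direction and ram position.

```bash
python3 - <<'E'
from h import *
a=V('pics/w1.npz');hsv=cv2.cvtColor(a.p,cv2.COLOR_RGB2HSV);C=a.cloud()
g=cv2.cvtColor(a.p,cv2.COLOR_RGB2GRAY).astype(int)
# knob
m=(hsv[...,2]<60).astype(np.uint8);m[:, :435]=0;m[:225]=0;m[275:]=0
ct=max(cv2.findContours(m,0,2)[0],key=cv2.contourArea);(u,v),r=cv2.minEnclosingCircle(ct);print('knob w1',u,v,r,a.plane(u,v,.105))
S=V('pics/side0.npz');E=V('pics/scene0.npz');L=[(a.T[:3,3],a.ray(u,v))]
for b,(x0,x1,y0,y1) in((S,(265,290,163,180)),(E,(310,335,177,194))):
    h=cv2.cvtColor(b.p,cv2.COLOR_RGB2HSV);q=np.zeros_like(h[...,2]);q[y0:y1,x0:x1]=(h[y0:y1,x0:x1,2]<70)
    ct=max(cv2.findContours(q,0,2)[0],key=cv2.contourArea);(u,v),r=cv2.minEnclosingCircle(ct);print(u,v,r,b.plane(u,v,.105));L.append((b.T[:3,3],b.ray(u,v)))
A=np.zeros((3,3));B=np.zeros(3)
for o,d in L:
    d=d/np.linalg.norm(d);P=np.eye(3)-np.outer(d,d);A+=P;B+=P@o
print('tri',np.linalg.solve(A,B))
# bed front edge (near x) and ends
bed=(hsv[...,1]<60)&(hsv[...,2]>110)
pts=[]
for u in list(range(60,175,5))+list(range(300,400,10)):
    c=np.nonzero(bed[150:200,u])[0]+150
    if len(c): pts.append(a.plane(u,c.min()-.5,.03))
pts=np.array(pts)[:23];k=np.polyfit(pts[:,1],pts[:,0],1);print('edge x=',k,'deg',np.degrees(np.arctan(k[0])),'res',np.std(pts[:,0]-np.polyval(k,pts[:,1])))
for v in(185,200): 
    c=np.nonzero(bed[v,20:520])[0]+20;print('ends',c.min(),c.max(),a.plane(c.min()-.5,v,.03),a.plane(c.max()+.5,v,.03))
E
```

```text
knob w1 462.1814270019531 246.393798828125 18.00826072692871 [0.64685225 0.12072868 0.105     ]
275.5 173.5 4.527792930603027 [0.64654278 0.11754649 0.105     ]
322.77777099609375 186.0833282470703 5.228299617767334 [0.65153551 0.12039037 0.105     ]
tri [0.64897211 0.12352145 0.10012914]
edge x= [-0.00149369  0.5866781 ] deg -0.08558234429844704 res 0.0022545780252340533
ends 33 489 [ 0.60292262 -0.3516644   0.03      ] [0.60304358 0.18702422 0.03      ]
ends 37 485 [ 0.62136736 -0.3517287   0.03      ] [0.62148402 0.18616893 0.03      ]
```

>>> servo_tool(targets=[[0,0,-1,0,0,-0.05,0.45],[0,0,-1,0,0,0,0.45],[0.2,-0.25,-0.8,0,0,0,0.45],[0.8,-0.95,-0.7,0,0,0,0.45],[0.8,-0.95,0,0,0,0,0.45],[0.8,-0.95,0,0,0,0,0.45],[0.8,-0.95,0,0,0,0,0.45],[0.8,-0.95,0,0,0,0,0.45],[0.8,-0.95,0,0,0,0,0.45],[0.8,-0.95,0,0,0,0,0.45],[0.8,-0.95,0,0,0,0,0.45],[0.8,-0.95,0,0,0,0,0.45]])

```text
time: 14.7
tool_pos: [0.5996, 0.0709, 0.2035]
orientation: [180.0, -0.0, 0.0]
force: [0.4, 0.8, 0.0]
opening: 0.0473
gripper_force: 0.0
```

>>> servo_tool(targets=[[0.8,-0.95,0,0,0,0,0.45],[0.8,-0.95,0,0,0,0,0.45],[0.8,-0.65,0,0,0,0,0.45],[0,0,0,0,0,0,0.45],[0,0,0,0,0,0,0.45],[0,0,0,0,0,0,0.45]])

```text
time: 15.2
tool_pos: [0.6466, 0.12, 0.2033]
orientation: [179.9, 0.0, -0.0]
force: [-0.3, 0.2, -0.4]
opening: 0.0471
gripper_force: 0.0
```

```bash
python3 snap.py wrist w6; python3 - <<'E'
from h import *
a=V('pics/w6.npz');uv=a.proj([.647,.1205,.105]);print('expect',uv)
C=a.cloud();m=(abs(C[...,0]-.647)<.03)&(abs(C[...,1]-.12)<.035)&(C[...,2]>.085)&(C[...,2]<.125)
v,u=np.nonzero(m);print(m.sum(),u.min(),u.max(),v.min(),v.max(),C[m].min(0),C[m].max(0))
E
```

```text
15.2 [0.6466 0.12   0.2033] [ 1.7995e+02  3.0000e-02 -0.0000e+00] [-0.3  0.2 -0.4] 0.04709535390719132
[[ 0.     0.949  0.314  0.726]
 [-1.    -0.     0.001  0.121]
 [ 0.001 -0.314  0.949  0.329]
 [ 0.     0.     0.     1.   ]]
expect [284.72059954 213.98096789]
1274 265 304 194 233 [0.63418058 0.10530922 0.10134302] [0.66385583 0.13600286 0.12277825]
```

View pics/w6.png

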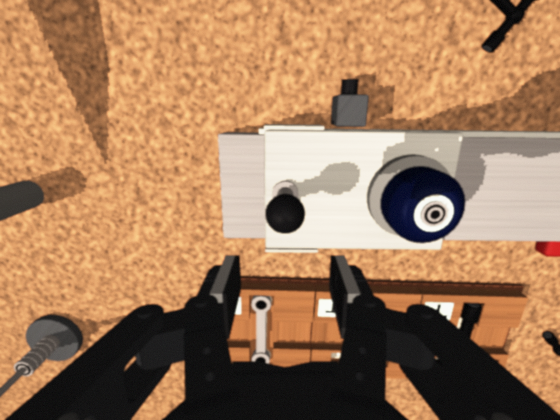

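The knob at (285,213) is exactly where predicted, with the fingers astride its column. I'll lower them around it.

>>> servo_tool(targets=[[0,0,0.7,0,0,0,0.45],[0,0,1,0,0,0,0.45],[0,0,1,0,0,0,0.45],[0,0,1,0,0,0,0.45],[0,0,0.8,0,0,0,0.45],[0,0,0.5,0,0,0,0.45],[0,0,0,0,0,0,0.5],[0,0,0,0,0,0,0.55]])

```text
time: 15.92
tool_pos: [0.6468, 0.1205, 0.1037]
orientation: [180.0, 0.0, 0.0]
force: [0.3, 0.1, 1.1]
opening: 0.0384
gripper_force: 0.0
```

>>> servo_tool(targets=[[0,0.1,0,0,0,0,0.55],[0,0.15,0,0,0,0,0.55],[0,0.25,0,0,0,0,0.55],[0,0.35,0,0,0,0,0.55],[0,0.45,0,0,0,0,0.55],[0,0.5,0,0,0,0,0.55],[0,0.5,0,0,0,0,0.55],[0,0.5,0,0,0,0,0.55],[0,0.5,0,0,0,0,0.55],[0,0.5,0,0,0,0,0.55],[0,0.5,0,0,0,0,0.55],[0,0.5,0,0,0,0,0.55]])

```text
time: 16.92
tool_pos: [0.6469, 0.0274, 0.1045]
orientation: [-179.8, -0.0, 0.2]
force: [-5.2, 8.3, 4.3]
opening: 0.0384
gripper_force: 4.1
```

>>> servo_tool(targets=[[0,0.5,0,0,0,0,0.55],[0,0.5,0,0,0,0,0.55],[0,0.5,0,0,0,0,0.55],[0,0.5,0,0,0,0,0.55],[0,0.5,0,0,0,0,0.55],[0,0.5,0,0,0,0,0.55],[0,0.5,0,0,0,0,0.55],[0,0.5,0,0,0,0,0.55],[0,0.5,0,0,0,0,0.55],[0,0.5,0,0,0,0,0.55],[0,0.5,0,0,0,0,0.55],[0,0.4,0,0,0,0,0.55]])

```text
time: 17.92
tool_pos: [0.6466, -0.0915, 0.104]
orientation: [-179.8, 0.1, 0.1]
force: [-4.9, 7.1, 3.6]
opening: 0.0385
gripper_force: 3.8
```

>>> servo_tool(targets=[[0,0.3,0,0,0,0,0.55],[0,0.25,0,0,0,0,0.55],[0,0.25,0,0,0,0,0.55],[0,0.2,0,0,0,0,0.55],[0,0.15,0,0,0,0,0.55],[0,0.1,0,0,0,0,0.55],[0,0.05,0,0,0,0,0.55],[0,0,0,0,0,0,0.55]])

```text
time: 18.58
tool_pos: [0.6467, -0.1178, 0.1039]
orientation: [-179.9, 0.0, 0.1]
force: [-4.1, 3.9, 1.1]
opening: 0.0387
gripper_force: 2.3
```

```bash
cat > knob.py <<'E'
from h import *
from workcell import *
s=get_state();m=camera_model('wrist');p,d=read_camera('wrist');a=V(dict(p=p,d=d,**m));C=a.cloud()
hsv=cv2.cvtColor(p,cv2.COLOR_RGB2HSV)
wh=(hsv[...,2]>150)&(hsv[...,1]<60)&(C[...,2]>.080)&(C[...,2]<.13)&(abs(C[...,0]-.647)<.04)
q=C[wh];print(s['time'],s['tool_pos'].round(4),s['force'].round(1),'white hub',wh.sum(),((q.min(0)+q.max(0))/2).round(4) if len(q) else '')
u,v=a.proj([.647,s['tool_pos'][1],.105]);print('knob px expected',u,v)
cv2.imwrite('pics/k%d.png'%(s['time']*100),p[:,:,::-1])
ed=(abs(C[...,2]-.044)<.004)&(hsv[...,1]<60)&(abs(C[...,0]-.61)<.02)
q=C[ed];print('plate y range',np.percentile(q[:,1],[.5,99.5]).round(4) if len(q) else '')
E
python3 knob.py
```

```text
18.5833 [ 0.6467 -0.1178  0.1039] [-4.1  3.9  1.1] white hub 1724 [ 0.64   -0.1673  0.1053]
knob px expected 285.88827989049804 283.11699963335514
plate y range [-0.2323 -0.0947]
```

>>> servo_tool(targets=[[0,0.1,0,0,0,0,0.55],[0,0.1,0,0,0,0,0.55],[0,0.1,0,0,0,0,0.55],[0,0.1,0,0,0,0,0.55],[0,0.1,0,0,0,0,0.55],[0,0,0,0,0,0,0.55]])

```text
time: 19.13
tool_pos: [0.6467, -0.1281, 0.1039]
orientation: [-179.9, 0.0, 0.1]
force: [-2.1, 3.2, 0.6]
opening: 0.0382
gripper_force: 1.8
```

>>> servo_tool(targets=[[0,0.1,0,0,0,0,0.55],[0,0.1,0,0,0,0,0.55],[0,0,0,0,0,0,0.55]])

```text
time: 19.38
tool_pos: [0.647, -0.1329, 0.1039]
orientation: [-180.0, -0.0, 0.1]
force: [-1.0, 0.3, -0.1]
opening: 0.0385
gripper_force: 0.6
```

>>> servo_tool(targets=[[0,0.05,0,0,0,0,0.55],[0,0,0,0,0,0,0.55],[0,0,0,0,0,0,0.55]])

```text
time: 19.63
tool_pos: [0.6474, -0.1344, 0.1037]
orientation: [180.0, -0.0, 0.0]
force: [-0.5, 1.4, 1.0]
opening: 0.0386
gripper_force: 0.3
```

>>> servo_tool(targets=[[0,0.05,0,0,0,0,0.55],[0,0,0,0,0,0,0.55],[0,0,0,0,0,0,0.55]])

```text
time: 19.88
tool_pos: [0.6472, -0.1355, 0.1034]
orientation: [180.0, -0.0, 0.0]
force: [-0.9, 0.4, 0.0]
opening: 0.0384
gripper_force: 0.0
```

>>> servo_tool(targets=[[0,-0.1,0,0,0,0,0.5],[0,0,0,0,0,0,0.4],[0,0,-0.5,0,0,0,0.4],[0,0,-1,0,0,0,0.4],[0,0,-1,0,0,0,0.4],[0,0,-1,0,0,0,0.4],[0,0,-1,0,0,0,0.4],[0,0,-0.5,0,0,0,0.4],[0,0,0,0,0,0,0.4],[0,0,0,0,0,0,0.4]])

```text
time: 20.72
tool_pos: [0.6472, -0.133, 0.2035]
orientation: [180.0, -0.0, 0.0]
force: [-0.5, -0.0, 0.1]
opening: 0.0511
gripper_force: 0.0
```

```bash
python3 snap.py wrist w7; python3 - <<'E'
from h import *
a=V('pics/w7.npz');hsv=cv2.cvtColor(a.p,cv2.COLOR_RGB2HSV);C=a.cloud()
for f,y0 in(('w6',.12),('w7',-.134)):
    a=V('pics/%s.npz'%f);C=a.cloud();hsv=cv2.cvtColor(a.p,cv2.COLOR_RGB2HSV)
    m=((hsv[...,2]<60)&(abs(C[...,0]-.647)<.03)&(abs(C[...,1]-y0)<.035)&(C[...,2]>.085)&(C[...,2]<.125)).astype(np.uint8)
    ct=max(cv2.findContours(m,0,2)[0],key=cv2.contourArea);(u,v),r=cv2.minEnclosingCircle(ct);print(f,u,v,r,'knob',a.plane(u,v,.105))
    c=np.median(np.nonzero((hsv[...,1]<60)&(hsv[...,2]>110)&(abs(C[...,0]-.61)<.004)&(C[...,2]>.025))[1])
E
```

```text
20.7167 [ 0.6472 -0.133   0.2035] [ 1.8e+02 -4.0e-02  5.0e-02] [-0.5 -0.   0.1] 0.051050012931606076
[[ 0.001  0.95   0.313  0.726]
 [-1.     0.001  0.    -0.132]
 [ 0.    -0.313  0.95   0.33 ]
 [ 0.     0.     0.     1.   ]]
w6 284.6119384765625 212.62686157226562 19.39059066772461 knob [0.64813696 0.12058651 0.105     ]
w7 284.169189453125 217.10858154296875 19.23141860961914 knob [ 0.64508419 -0.13197208  0.105     ]
```

View pics/w7.png

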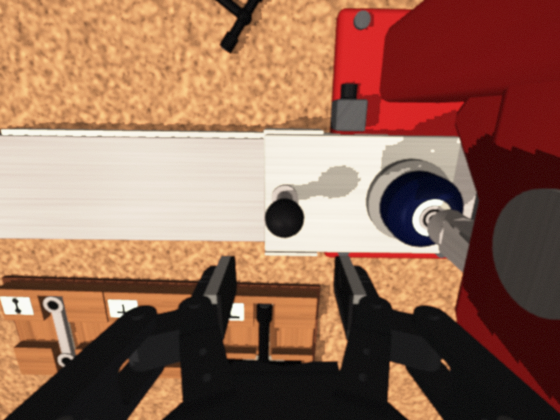

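The knob is now at (284,217), y = -0.132 m, where the click stop is expected, and the tool in the tray is undisturbed. I'll nudge it gently to confirm it's seated.

>>> servo_tool(targets=[[0,0,1,0,0,0,0.45],[0,0,1,0,0,0,0.45],[0,0,1,0,0,0,0.45],[0,0,1,0,0,0,0.45],[0,0,0.7,0,0,0,0.45],[0,0,0.3,0,0,0,0.45],[0,0,0,0,0,0,0.5],[0,0.1,0,0,0,0,0.55],[0,0.05,0,0,0,0,0.55],[0,0,0,0,0,0,0.55]])

```text
time: 21.6
tool_pos: [0.6478, -0.1366, 0.1046]
orientation: [180.0, -0.1, 0.0]
force: [0.1, -0.1, 0.2]
opening: 0.0383
gripper_force: 0.0
```

>>> servo_tool(targets=[[0,0.04,0,0,0,0,0.55],[0,0,0,0,0,0,0.55]])

```text
time: 21.77
tool_pos: [0.6475, -0.137, 0.1041]
orientation: [180.0, -0.1, 0.0]
force: [-1.1, -0.0, -0.1]
opening: 0.0385
gripper_force: 0.0
```

>>> servo_tool(targets=[[0,0.04,0,0,0,0,0.55],[0,0,0,0,0,0,0.55]])

```text
time: 21.93
tool_pos: [0.6474, -0.1373, 0.1037]
orientation: [-180.0, -0.0, 0.1]
force: [0.3, 1.0, 1.4]
opening: 0.0385
gripper_force: 0.4
```

>>> servo_tool(targets=[[0,0.03,0,0,0,0,0.55],[0,0,0,0,0,0,0.55],[0,0,0,0,0,0,0.55]])

```text
time: 22.18
tool_pos: [0.6474, -0.1375, 0.1035]
orientation: [-180.0, -0.0, 0.1]
force: [0.5, 3.5, 3.1]
opening: 0.0385
gripper_force: 1.7
```

>>> servo_tool(targets=[[0,0.03,0,0,0,0,0.55],[0,0,0,0,0,0,0.55],[0,0,0,0,0,0,0.55]])

```text
time: 22.43
tool_pos: [0.6474, -0.1377, 0.1035]
orientation: [-179.9, -0.0, 0.1]
force: [-0.0, 4.8, 4.0]
opening: 0.0386
gripper_force: 2.6
```

It met firm resistance, with force rising to 4.8 N and almost no motion, and it had moved ahead of the finger by itself: it's clicked in. I'll back off and leave.

>>> servo_tool(targets=[[0,-0.2,0,0,0,0,0.5],[0,0,0,0,0,0,0.4],[0,0,-0.5,0,0,0,0.4],[0,0,-1,0,0,0,0.4],[0,0,-1,0,0,0,0.4],[0,0,-1,0,0,0,0.4],[0,0,-1,0,0,0,0.4],[0,0,-0.5,0,0,0,0.4],[0,0,0,0,0,0,0.4],[0,0,0,0,0,0,0.4],[0,0,0,0,0,0,0.4]])

```text
time: 23.35
tool_pos: [0.6465, -0.1347, 0.202]
orientation: [-180.0, 0.1, 0.0]
force: [0.1, -0.5, -0.3]
opening: 0.0514
gripper_force: 0.0
```

```bash
python3 snap.py wrist w8|head -1; python3 - <<'E'
from h import *
import workcell
a=V('pics/w8.npz');C=a.cloud();hsv=cv2.cvtColor(a.p,cv2.COLOR_RGB2HSV)
m=((hsv[...,2]<60)&(abs(C[...,0]-.647)<.03)&(abs(C[...,1]+.134)<.035)&(C[...,2]>.085)&(C[...,2]<.125)).astype(np.uint8)
ct=max(cv2.findContours(m,0,2)[0],key=cv2.contourArea);(u,v),r=cv2.minEnclosingCircle(ct);k=a.plane(u,v,.105);print(u,v,k)
if abs(k[1]+.132)<.0015: print(workcell.job_done())
E
```

```text
23.35 [ 0.6465 -0.1347  0.202 ] [-1.7999e+02  1.1000e-01  4.0000e-02] [ 0.1 -0.5 -0.3] 0.05138116808635875
284.0 216.67105102539062 [ 0.64501896 -0.13356336  0.105     ]
```

The knob reads 1.6 mm different from before, so I'll repeat the resistance test more decisively.

>>> servo_tool(targets=[[0,0,1,0,0,0,0.45],[0,0,1,0,0,0,0.45],[0,0,1,0,0,0,0.45],[0,0,1,0,0,0,0.45],[0,0,0.7,0,0,0,0.45],[0,0,0.2,0,0,0,0.45],[0,0,0,0,0,0,0.5],[0,0,0,0,0,0,0.55],[0,0.1,0,0,0,0,0.55],[0,0.05,0,0,0,0,0.55],[0,0,0,0,0,0,0.55],[0,0,0,0,0,0,0.55]])

```text
time: 24.4
tool_pos: [0.6478, -0.1375, 0.1062]
orientation: [-180.0, -0.1, 0.1]
force: [0.8, 2.0, 1.5]
opening: 0.0385
gripper_force: 0.9
```

>>> servo_tool(targets=[[0,0.04,0,0,0,0,0.55],[0,0,0,0,0,0,0.55],[0,0,0,0,0,0,0.55]])

```text
time: 24.65
tool_pos: [0.6476, -0.1377, 0.1058]
orientation: [-180.0, -0.1, 0.1]
force: [0.7, 4.8, 3.9]
opening: 0.0384
gripper_force: 2.6
```

>>> servo_tool(targets=[[0,0.03,0,0,0,0,0.55],[0,0,0,0,0,0,0.55],[0,0,0,0,0,0,0.55]])

```text
time: 24.9
tool_pos: [0.6477, -0.1378, 0.1057]
orientation: [-179.9, -0.0, 0.1]
force: [-0.3, 6.6, 4.8]
opening: 0.0381
gripper_force: 3.2
```

It holds 6.6 N without moving, well over the sliding friction, so it is in the click stop. Backing off and handing in.

>>> servo_tool(targets=[[0,-0.2,0,0,0,0,0.5],[0,0,0,0,0,0,0.4],[0,0,-0.5,0,0,0,0.4],[0,0,-1,0,0,0,0.4],[0,0,-1,0,0,0,0.4],[0,0,-1,0,0,0,0.4],[0,0,-1,0,0,0,0.4],[0,0,-0.5,0,0,0,0.4],[0,0,0,0,0,0,0.4],[0,0,0,0,0,0,0.4],[0,0,0,0,0,0,0.4],[0,0,0,0,0,0,0.4]])

```text
time: 25.9
tool_pos: [0.6465, -0.135, 0.2038]
orientation: [-180.0, 0.1, 0.0]
force: [-0.9, 0.7, -0.3]
opening: 0.051
gripper_force: 0.0
```

```bash
python3 snap.py wrist w9|head -1; python3 - <<'E'
from h import *
import workcell
a=V('pics/w9.npz');C=a.cloud();hsv=cv2.cvtColor(a.p,cv2.COLOR_RGB2HSV)
m=((hsv[...,2]<60)&(abs(C[...,0]-.647)<.03)&(abs(C[...,1]+.134)<.035)&(C[...,2]>.085)&(C[...,2]<.125)).astype(np.uint8)
ct=max(cv2.findContours(m,0,2)[0],key=cv2.contourArea);(u,v),r=cv2.minEnclosingCircle(ct);k=a.plane(u,v,.105);print(u,v,k)
if abs(k[1]+.133)<.0025: print(workcell.job_done())
E
```

```text
25.9 [ 0.6465 -0.135   0.2038] [-1.8e+02  1.4e-01  5.0e-02] [-0.9  0.7 -0.3] 0.05095847652358725
283.36676025390625 215.66766357421875 [ 0.64508865 -0.1333935   0.105     ]
the job is handed in; nothing more can be done
None
```

The T-tool lies fully down in its own slot, the carrier held against a 6.6 N push in its click stop with the wheel under the ram, and the job was handed in at about 26 s.

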